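# Find the blind hole and seat the stop pin of a drilling jig

### The job

Take the stop pin with the orange knob out of the wooden rack, set its tip down gently on the floor of the jig's slot at the red-painted end, and slide it along the slot in light contact, without lifting it out of the slot, until it drops into the blind hole. Push it fully home without forcing it, so that the knob sits flush on the jig's top, let go of it, and leave the spare pin, the bottle and the screwdriver as they are.

Things in the scene. Friction and masses are not known exactly. Their poses are not given: they have to be found in the camera images.
- jig: Drilling jig bolted to the bench: blue box 100 (x) x 260 (y) x 46 mm high with a 12 mm aluminium top plate; a 30 mm square tube, 240 long, is fixed along its -x side (outer face x = -82 mm). Origin: centre of its underside; y along, z up. A slot through the top plate lies along y on the centre line. Rigid: press the pin with 3 to 15 N; over 40 N between pin and jig spoils it.
- slot_mid (a point): Middle of the slot, on its floor (34 mm above the bench, 12 mm below the jig's top). The slot is 16 mm wide and 124 mm long (y from -62 to +62 mm here; axes as the jig's). Its floor is a level dark steel bar with one unmarked round blind hole, 12 mm across, 27 mm deep, on the centre line, anywhere from y = -12 to +46 mm (differs each time, not measured).
- red_end (a point): Point on the slot floor's centre line, 12 mm from the slot's -y end, amid the red patches painted on the top plate on both sides of the slot (26 mm long). Set the tip down within 10 mm of here along the slot; farther along, the tip must not enter or leave the slot from above.
- pin_knob (a point): Centre (half-way up) of the stop pin's orange knob, an upright cylinder 24 mm in diameter, 44 mm high; z is the pin's axis, up. Below it a steel shank, 10 mm in diameter, 34 mm long, 1 mm chamfer; its tip is 56 mm below this point. About 90 g. Fully home, the knob's flat underside rests on the jig's top plate, the shank 22 mm deep in the hole.
- pin_tip (a point): Centre of the end face of the orange pin's shank (the lowest point of the pin).
- rack: Wooden rack fixed on the bench, 70 (x) x 170 (y) x 40 mm high, origin at the centre of its underside. It has two vertical 14 mm through holes at y = -45 and +45 mm, x = 0; in each hangs a pin, shank down, knob underside resting on the rack's top. Which hole holds the orange pin varies.
- spare_knob (a point): Centre of the black knob of the spare pin (same shape and size as the orange pin), in the rack's other hole. Leave it there.
- squeezer: Loose white plastic bottle with green cap, standing, 60 mm in diameter, 170 mm high; origin at the centre of its underside. Leave it.
- driver: Loose screwdriver with a yellow handle lying on the bench, about 200 mm long, along its x axis. Leave it.

How it is judged:
On the way, in this order (a step that is already met when the one before it is completed fails the run):
1. the orange pin's tip is set down on the slot floor at the red-painted end (its centre 2 to 24 mm from that end of the slot) (x of pin_tip in the frame of jig between -0.008 and 0.008 m and z of pin_tip in the frame of jig between 0.031 and 0.036 m and contact force between pin and jig above 0.3 N and y of pin_tip in the frame of jig between -0.062 and -0.038 m), for 0.1 s.
2. the tip slides on along the slot floor in contact, past the red paint (x of pin_tip in the frame of jig between -0.008 and 0.008 m and z of pin_tip in the frame of jig between 0.031 and 0.036 m and contact force between pin and jig above 0.3 N and y of pin_tip in the frame of jig between -0.034 and 0.062 m), for 0.1 s.
At the end, for the whole second after the job is handed in: The orange pin stands upright (within 0.08 rad) in the blind hole under the slot, its knob down on the jig's top plate (tip at least 19.5 mm below the slot floor, of 22 mm when fully home), at rest and released (x of pin_tip in the frame of jig between -0.008 and 0.008 m and y of pin_tip in the frame of jig between -0.025 and 0.062 m and z of pin_tip in the frame of jig below 0.0145 m and angle between pin_knob's own z axis and vertical below 0.08 rad and linear speed of pin below 0.02 m/s and contact force between pin and the fingers below 0.05 N); the robot touches nothing.
It fails at once if the pin is pressed on the jig with more than 40 N (contact force between pin and jig above 40 N).
It fails at once if the pin's tip enters or leaves the slot from above elsewhere than at the red-painted end (x of pin_tip in the frame of jig between -0.008 and 0.008 m and y of pin_tip in the frame of jig between -0.032 and 0.062 m and z of pin_tip in the frame of jig between 0.04 and 0.045 m).
It fails at once if the spare pin is moved by more than 20 mm (distance of spare_knob from where it was at the start of the episode above 0.02 m).
It fails at once if the bottle is moved by more than 30 mm (distance of squeezer from where it was at the start of the episode above 0.03 m).
It fails at once if the screwdriver is moved by more than 30 mm (distance of driver from where it was at the start of the episode above 0.03 m).
It also fails if it takes over 61 s, if anything falls off the work surface, if the arm or the gripper's body presses on something with over 40 N, if the wrist force passes 120 N, or if a joint passes its speed limit or range.

### The arm

A 6-joint arm with a two-finger parallel gripper is mounted at the origin on the work surface. World frame = base frame: x ahead of the robot, y to its left, z up, the work surface at z = 0. Lengths are in m, angles in rad, forces in N, time in s.
With the tool pointing down it reaches from about 0.25 to 0.725 m from the base axis. Payload 9.7 kg.
Tool frame: the origin (TCP) lies at the very end of the fingers, on their centre line; the grasp point (between the pads) lies 19 mm behind it; z points along the fingers, y is the line along which they close (so a half turn about z gives the same grasp; the last joint's range is limited). The gripper opens to 85 mm and grips with 20 to 120 N. Pads are 22 mm wide; open, the fingers measure 114 mm over their backs; the gripper's body (76 mm by 85 mm) begins 54 mm behind the grasp point. The pads swing forward as they close: fully open they stand 13 mm farther back than shut.
Start: joints at [-1.206, 0.087, 0.176, 1.66, 0, 1.571], TCP at [0.196, -0.514, 0.231] pointing down, gripper open.
Joint ranges: [-3.13, 3.13], [-0.85, 1.81], [-1.15, 1.24], [-2.2, 2.28], [-1.44, 1.52], [-3.14, 3.14]. Speed limits (rad/s): [2.22, 2.22, 2.57, 3.14, 3.14, 3.14].

### API

Orientations are given as a unit quaternion [w, x, y, z].
In Python, from plant import state, grab_frame, camera_info, finish_job gives the robot as it stands.
- The arm moves only by the tool send_rows, never from a script. Its argument "increments" is a list of rows, each a list of 3 entries, a list of its own where there are three numbers: the shift along the tool's x, y, z as a fraction of full scale, then the turn, a rotation vector about the tool's x, y, z as a fraction of full scale, then the opening, from 0 (shut) to 1 (fully open). In form: [[[x, y, z], [rx, ry, rz], grip], ...]. A call has 1 to 12 rows; each row is the pose to reach, as a shift and turn from the pose commanded when the call began, along the tool's axes at that moment; what a row does not reach only later rows make up. Full scale, the value 1, is 0.5 m for a shift and 45 degrees for a turn. A row lasts 1/10 s, in which the tool goes at most 50 mm and 8.59 degrees, less where a joint would pass 70% of its speed; a pose out of reach is approached as far as the arm can. A call with a number of a shift or a turn outside -1 to 1 is refused whole. A call with a gripper value outside its range is refused whole. The fingers move at their own pace and stop on an object; "grip_force" is the grip in N (left out, the last holds). Time passes only in rows, so rows that repeat a pose let the fingers close. It gives the time, the measured TCP pose, the force, the opening and the grip force at its end, in the units of the state.
- state(): the state, without advancing time (a new reading comes with each control period).
- grab_frame(name): name is "scene" or "top" or "wrist"; returns the picture (420x560x3 uint8, red, green, blue); there is no depth.
- camera_info(name): a dict with "camera_matrix" (3x3 intrinsics, pixels), "rvec" (rotation vector, rad) and "tvec" (3), from world to camera coordinates, as OpenCV has them. Camera axes: x right, y down, z forward; pixel columns grow to the right and rows downward; lengths in m; the calibration is good to about 2 mm. A picture is of the moment at which its call begins: read the wrist's pose just before it. camera_info takes no time and is no camera call; for the wrist camera it gives the pose at the moment of the call.
- finish_job(): hands the job in; it is judged then, once.
The state is a dict: "time_s": time; "joint_pos": joint angles; "joint_velocities": joint speeds; "joint_torque": joint torques, N m; "eef_pos": TCP position; "tcp_rot": TCP orientation; "contact_force": force on the tool from outside, world axes, zero at the start; "moment": the same for the moment, N m; "width": finger opening in m; "finger_force": force on a finger pad.
Only numpy, scipy, OpenCV 4.12 (cv2) and the standard library are available. Lean on these libraries where they do the work, as an engineer would, in place of code of your own. Each camera call takes 0.05 s, during which the arm holds its last target. There are 200 camera calls.

## Working session

There is one attempt and no reset: what is moved stays moved. The work goes in short steps, Python scripts to look and compute and a tool call to move; the robot and the scene stay as the last step left them, time stands still between calls to the robot, and variables do not carry over. Pictures are saved under pics/ and viewed, at most 10 in all, crops included, and the job is handed in when it is done.

Besides the shell and the picture viewer there is one more tool, called after "Request:" as name(argument=value, ...) on one line, values as JSON. send_rows: Moves the arm, as the interface text tells. Its arguments: {"type":"object","properties":{"increments":{"type":"array","items":{"type":"array"}},"grip_force":{"type":"number"}},"required":["increments"]}

```bash
mkdir -p pics; cat > h.py <<'E'
import numpy as np, cv2
from plant import *
def snap(n,f):
    im=grab_frame(n); cv2.imwrite('pics/'+f,im[:,:,::-1]); return im
def cam(n):
    c=camera_info(n);return np.array(c['camera_matrix'],float),cv2.Rodrigues(np.array(c['rvec'],float))[0],np.array(c['tvec'],float).ravel()
def ray(c,uv):
    K,R,t=c; d=R.T@np.linalg.inv(K)@[uv[0],uv[1],1]; return -R.T@t,d/np.linalg.norm(d)
def atz(c,uv,z):
    o,d=ray(c,uv); return o+d*(z-o[2])/d[2]
def tri(cs,uvs):
    A=np.zeros((3,3));b=np.zeros(3);rs=[ray(c,u) for c,u in zip(cs,uvs)]
    for o,d in rs:
        P=np.eye(3)-np.outer(d,d);A+=P;b+=P@o
    x=np.linalg.solve(A,b); return x,[np.linalg.norm((np.eye(3)-np.outer(d,d))@(x-o)) for o,d in rs]
def proj(c,p):
    K,R,t=c; q=K@(R@np.array(p)+t); return q[:2]/q[2]
E
python3 - <<'E'
from h import *
a=snap('scene','s1.png');b=snap('top','t1.png')
s=state();print({k:np.round(s[k],3) for k in s})
for n in('scene','top','wrist'):
    K,R,t=cam(n);print(n,K[0,0],-R.T@t,R[2])
E
```

```text
{'time_s': np.float64(0.1), 'joint_pos': array([-1.206,  0.087,  0.175,  1.66 , -0.   ,  1.571]), 'joint_velocities': array([-0.001, -0.002,  0.004, -0.   , -0.001,  0.001]), 'joint_torque': array([-0.0000e+00, -5.2156e+01,  4.6565e+01,  1.6000e-02,  0.0000e+00,
       -0.0000e+00]), 'eef_pos': array([ 0.196, -0.514,  0.231]), 'tcp_rot': array([-0.001,  0.983,  0.181, -0.   ]), 'contact_force': array([-0.941,  0.225, -0.461]), 'moment': array([-0.046, -0.015,  0.01 ]), 'finger_force': np.float64(0.0), 'width': np.float64(0.085)}
scene 393.93797891966943 [ 0.98922433 -0.3218969   0.6906702 ] [-0.54722463  0.33513656 -0.76696068]
top 396.3044447516079 [ 0.45490371 -0.08258445  0.80748594] [ 0.15692001  0.01273438 -0.98752921]
wrist 366.2615074735836 [ 0.2735574  -0.48398275  0.37425258] [-0.30234057 -0.11480459 -0.94626111]
```

View pics/s1.png

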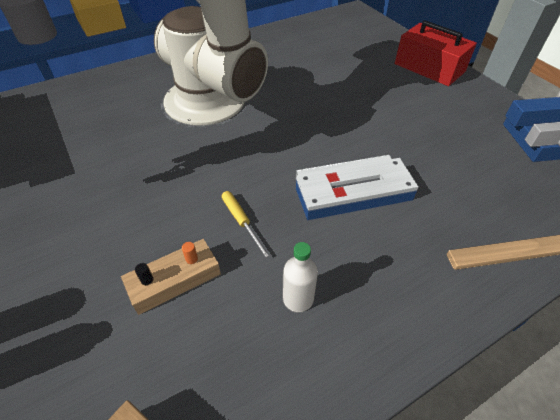

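View pics/t1.png

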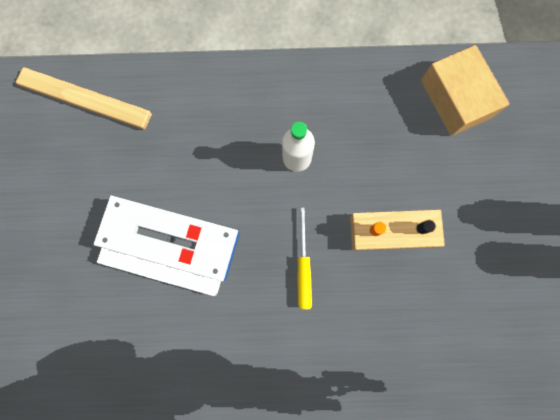

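The scene view shows the orange knob at (189,252), the black knob at (144,274), the jig at (357,185) and the bottle at (300,280). In the top view the orange knob is at (380,229), the black one at (427,227), the slot runs from (139,231) to (195,245), and the red patches are at (194,233) and (187,257). I'll enlarge crops of both.

```bash
python3 - <<'E'
import cv2,numpy as np
s=cv2.imread('pics/s1.png');t=cv2.imread('pics/t1.png')
f=lambda im,x,y,w,h,k:cv2.resize(im[y:y+h,x:x+w],None,fx=k,fy=k,interpolation=cv2.INTER_CUBIC)
# top row: top-cam jig (90,190) x5 ; bottom: scene
A=np.hstack([f(t,90,190,160,110,2.5),f(t,345,200,160,110,2.5)])
B=np.hstack([f(s,285,140,160,110,2.5),f(s,115,210,160,110,2.5)])
cv2.imwrite('pics/c1.png',np.vstack([A,B]))
E
```

```text
(no output)
```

View pics/c1.png

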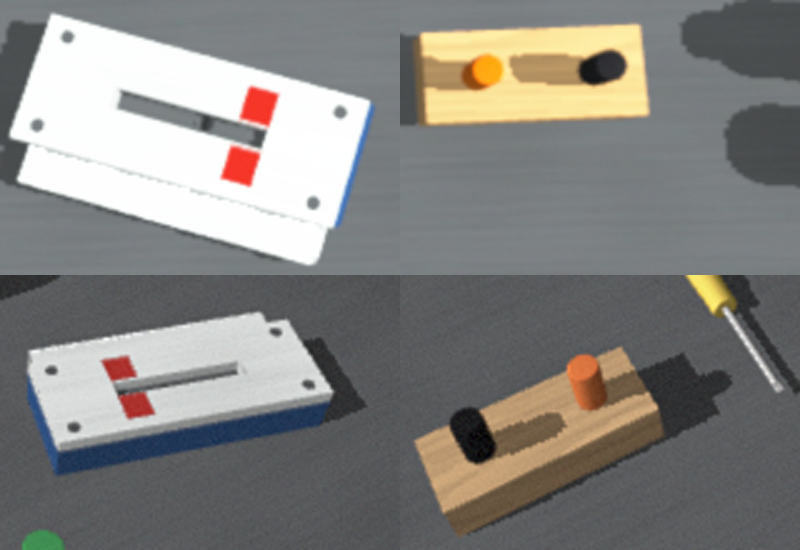

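The crop shows the four plate screws, the slot, a dark hole-like spot in the slot at top-view pixel (172.4,239.2), and the tops of both knobs. Next I triangulate these.

```bash
python3 - <<'E'
from h import *
T,S=cam('top'),cam('scene')
t=lambda x,y:(90+x/2.5-.3,190+y/2.5-.3)
t2=lambda x,y:(345+(x-400)/2.5-.3,200+y/2.5-.3)
s=lambda x,y:(285+x/2.5-.3,140+(y-275)/2.5-.3)
s2=lambda x,y:(115+(x-400)/2.5-.3,210+(y-275)/2.5-.3)
P={}
for n,a,b in [('++',t(67,37),s(308,384)),('+-',t(340,112),s(73,427)),('--',t(312,203),s(51,370)),('-+',t(37,125),s(276,331)),
 ('knobtop',t2(488,70),s2(584,364)),('black',t2(611,66),s2(467,417)),
 ('redL',t(259,106),s(137,405)),('redR',t(240,166),s(118,368))]:
    P[n],r=tri([T,S],[a,b]);print(n,P[n].round(4),np.round(r,4))
c=(P['++']+P['+-']+P['--']+P['-+'])/4
v=P['++']+P['-+']-P['+-']-P['--'];w=P['++']+P['+-']-P['-+']-P['--']
print('c',c,'yaw of +y',np.degrees(np.arctan2(v[1],v[0])),'+x',np.degrees(np.arctan2(w[1],w[0])))
e=[atz(T,t(*p),.046) for p in [(119,99),(265,137)]];m=(P['redL']+P['redR'])/2
h=atz(T,t(206,123),.034);yy=v/np.linalg.norm(v)
print('slot ends',e,'len',np.linalg.norm(e[0]-e[1]),'red mid',m,'hole',h,'y_jig',[(q-c)@yy for q in (e[0],e[1],m,h)])
k=P['knobtop']-P['black'];print('rack dir',np.degrees(np.arctan2(k[1],k[0])),np.linalg.norm(k))
E
```

```text
++ [0.5978 0.2499 0.0466] [0. 0.]
+- [0.5339 0.0348 0.0471] [0.0001 0.0001]
-- [0.4649 0.0562 0.0469] [0.0001 0.0001]
-+ [0.5293 0.2704 0.0474] [0.0006 0.0006]
knobtop [ 0.5363 -0.2523  0.0861] [0.0008 0.0008]
black [ 0.5372 -0.3418  0.0858] [0.0008 0.0008]
redL [0.5403 0.0983 0.0467] [0.0007 0.0007]
redR [0.4939 0.1114 0.047 ] [0.0002 0.0002]
c [0.53145778 0.15281506 0.04696689] yaw of +y 73.34671848432572 +x -16.951843268737832
slot ends [array([0.54796862, 0.20721538, 0.046     ]), array([0.51594058, 0.09293091, 0.046     ])] len 0.118687550359806 red mid [0.51711557 0.10488635 0.04684172] hole [0.52891496 0.14234789 0.034     ] y_jig [np.float64(0.05685030028972666), np.float64(-0.06181925121538889), np.float64(-0.050028577275893424), np.float64(-0.010756181542113096)]
rack dir 90.58922961495348 0.08949741527563336
```

Request:
send_rows(increments=[[[0.82, -0.248, 0.06], [0, 0, -1], 1], [[0.82, -0.248, 0.06], [0, 0, -1], 1], [[0.82, -0.248, 0.06], [0, 0, -1], 1], [[0.82, -0.248, 0.06], [0, 0, -1], 1], [[0.82, -0.248, 0.06], [0, 0, -1], 1], [[0.82, -0.248, 0.06], [0, 0, -1], 1], [[0.82, -0.248, 0.06], [0, 0, -1], 1], [[0.82, -0.248, 0.06], [0, 0, -1], 1], [[0.82, -0.248, 0.06], [0, 0, -1], 1], [[0.82, -0.248, 0.06], [0, 0, -1], 1], [[0.82, -0.248, 0.06], [0, 0, -1], 1], [[0.82, -0.248, 0.06], [0, 0, -1], 1]])

```text
time_s: 1.3
eef_pos: [0.5344, -0.2522, 0.2012]
tcp_rot: [-0.0, 0.839, 0.544, -0.0]
contact_force: [-0.6, -0.6, -0.2]
width: 0.0857
finger_force: 0.0
```

```bash
cat >> h.py <<'E'
from scipy.spatial.transform import Rotation as Ro
def go(p,yaw):
    s=state();q=s['tcp_rot'];R=Ro.from_quat([q[1],q[2],q[3],q[0]]);M=R.as_matrix();a=np.radians(yaw)
    y=np.array([np.cos(a),np.sin(a),0]);z=np.array([0,0,-1.]);W=np.column_stack([np.cross(y,z),y,z])
    print('t',round(s['time_s'],2),'pos',np.round(s['eef_pos'],4),'ytyaw',np.degrees(np.arctan2(M[1,1],M[0,1])).round(2),'F',np.round(s['contact_force'],2),'w',round(s['width'],4))
    print('shift',np.round(M.T@(np.array(p)-s['eef_pos'])/.5,4),'turn',np.round((R.inv()*Ro.from_matrix(W)).as_rotvec(degrees=True)/45,4))
E
python3 - <<'E'
from h import *
go([.5363,-.2523,.13],0)
im=snap('wrist','w1.png');W=cam('wrist');print(proj(W,[.5363,-.2523,.084]),proj(W,[.5363,-.2523,.062]))
E
```

```text
t 1.3 pos [ 0.5344 -0.2522  0.2012] ytyaw -24.13 F [-0.56 -0.64 -0.17] w 0.0857
shift [0.0013 0.0036 0.1425] turn [-5.000e-04  1.000e-04 -5.363e-01]
[277.02860473 207.14907114] [276.80350424 198.9118666 ]
```

View pics/w1.png

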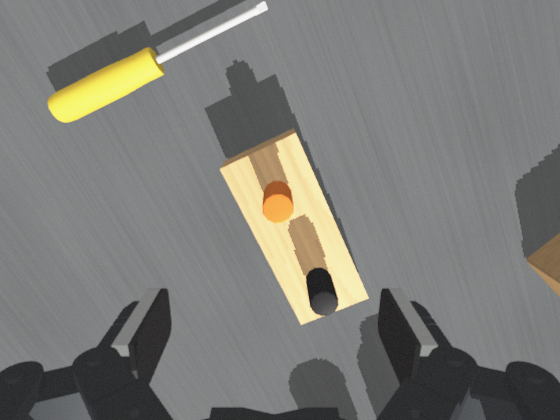

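The wrist view puts the orange knob's top at (277,207), right where the triangulation predicted. I'll rotate, then descend.

Request:
send_rows(increments=[[[0.001, 0.004, 0.1], [0, 0, -0.536], 1], [[0.001, 0.004, 0.14], [0, 0, -0.536], 1], [[0.001, 0.004, 0.14], [0, 0, -0.536], 1], [[0.001, 0.004, 0.14], [0, 0, -0.536], 1], [[0.001, 0.004, 0.18], [0, 0, -0.536], 1], [[0.001, 0.004, 0.22], [0, 0, -0.536], 1], [[0.001, 0.004, 0.26], [0, 0, -0.536], 1], [[0.001, 0.004, 0.302], [0, 0, -0.536], 1], [[0.001, 0.004, 0.302], [0, 0, -0.536], 1], [[0.001, 0.004, 0.302], [0, 0, -0.536], 1]])

```text
time_s: 2.35
eef_pos: [0.537, -0.2526, 0.0514]
tcp_rot: [0.0, 0.708, 0.706, 0.0]
contact_force: [0.6, 0.4, -0.0]
width: 0.0853
finger_force: 0.0
```

Request:
send_rows(increments=[[[0, 0, 0], [0, 0, 0], 0], [[0, 0, 0], [0, 0, 0], 0], [[0, 0, 0], [0, 0, 0], 0], [[0, 0, 0], [0, 0, 0], 0], [[0, 0, 0], [0, 0, 0], 0], [[0, 0, 0], [0, 0, 0], 0], [[0, 0, 0], [0, 0, 0], 0], [[0, 0, 0], [0, 0, 0], 0], [[0, 0, 0], [0, 0, 0], 0], [[0, 0, 0], [0, 0, 0], 0]], grip_force=40)

```text
time_s: 3.35
eef_pos: [0.5373, -0.2521, 0.0508]
tcp_rot: [0.0, 0.707, 0.707, 0.0]
contact_force: [-0.8, 0.7, 5.7]
width: 0.0232
finger_force: 39.3
```

```bash
python3 - <<'E'
from h import *
go([.5363,-.2523,.18],0); print(state()['finger_force'])
E
```

```text
t 3.35 pos [ 0.5373 -0.2521  0.0508] ytyaw 0.02 F [-0.76  0.7   5.72] w 0.0232
shift [-0.0004 -0.0017 -0.2585] turn [0.0009 0.0004 0.0005]
39.25407350063324
```

Request:
send_rows(increments=[[[0, 0, -0.06], [0, 0, 0], 0], [[0, 0, -0.14], [0, 0, 0], 0], [[0, 0, -0.22], [0, 0, -0.2], 0], [[0, 0, -0.3], [0, 0, -0.4], 0], [[0, 0, -0.3], [0, 0, -0.6], 0], [[0, 0, -0.3], [0, 0, -0.8], 0], [[0, 0, -0.3], [0, 0, -0.9], 0], [[0, 0, -0.3], [0, 0, -0.9], 0]])

```text
time_s: 4.15
eef_pos: [0.5369, -0.252, 0.1997]
tcp_rot: [-0.0, 0.418, 0.909, 0.0]
contact_force: [0.4, -0.1, -1.2]
width: 0.0231
finger_force: 39.6
```

```bash
python3 - <<'E'
from h import *
go([.517,.1049,.19],73.2); print(state()['finger_force'])
E
```

```text
t 4.15 pos [ 0.5369 -0.252   0.1997] ytyaw 40.61 F [ 0.43 -0.09 -1.2 ] w 0.0231
shift [0.5678 0.4343 0.0198] turn [-2.000e-04 -1.100e-03 -7.243e-01]
39.57961320877075
```

Request:
send_rows(increments=[[[0.07, 0.053, 0], [0, 0, -0.1], 0], [[0.14, 0.107, 0], [0, 0, -0.2], 0], [[0.21, 0.16, 0.02], [0, 0, -0.3], 0], [[0.28, 0.214, 0.02], [0, 0, -0.4], 0], [[0.35, 0.267, 0.02], [0, 0, -0.5], 0], [[0.42, 0.32, 0.04], [0, 0, -0.6], 0], [[0.49, 0.374, 0.06], [0, 0, -0.7], 0], [[0.55, 0.42, 0.08], [0, 0, -0.724], 0], [[0.568, 0.434, 0.1], [0, 0, -0.724], 0], [[0.568, 0.434, 0.12], [0, 0, -0.724], 0], [[0.568, 0.434, 0.12], [0, 0, -0.724], 0], [[0.568, 0.434, 0.12], [0, 0, -0.724], 0]])

```text
time_s: 5.35
eef_pos: [0.5175, 0.1036, 0.1402]
tcp_rot: [-0.0, 0.148, 0.989, -0.0]
contact_force: [1.1, -0.8, -0.4]
width: 0.0231
finger_force: 39.6
```

```bash
python3 - <<'E'
from h import *
go([.517,.1049,.1],73.2)
im=snap('wrist','w2.png');W=cam('wrist');y=np.array([np.cos(np.radians(73.2)),np.sin(np.radians(73.2)),0]);x=np.array([y[1],-y[0],0])
c=np.array([.5315,.1528,.046]);k=im.copy()[:,:,::-1].copy()
for a,b in [(-.008,-.062),(.008,-.062),(.008,.062),(-.008,.062)]:
    p=proj(W,c+a*x+b*y);print((a,b),p.round(1));cv2.drawMarker(k,tuple(int(round(v)) for v in p),(0,255,0),cv2.MARKER_CROSS,7,1)
cv2.imwrite('pics/w2m.png',cv2.resize(k,(784,588),interpolation=cv2.INTER_CUBIC))
E
```

```text
t 5.35 pos [0.5175 0.1036 0.1402] ytyaw 72.97 F [ 1.12 -0.79 -0.36] w 0.0231
shift [0.0016 0.0021 0.0804] turn [-0.0006 -0.0004 -0.0052]
(-0.008, -0.062) [258.2 206.9]
(0.008, -0.062) [258.6 228.8]
(0.008, 0.062) [436.8 228.2]
(-0.008, 0.062) [440.1 206.2]
```

View pics/w2m.png

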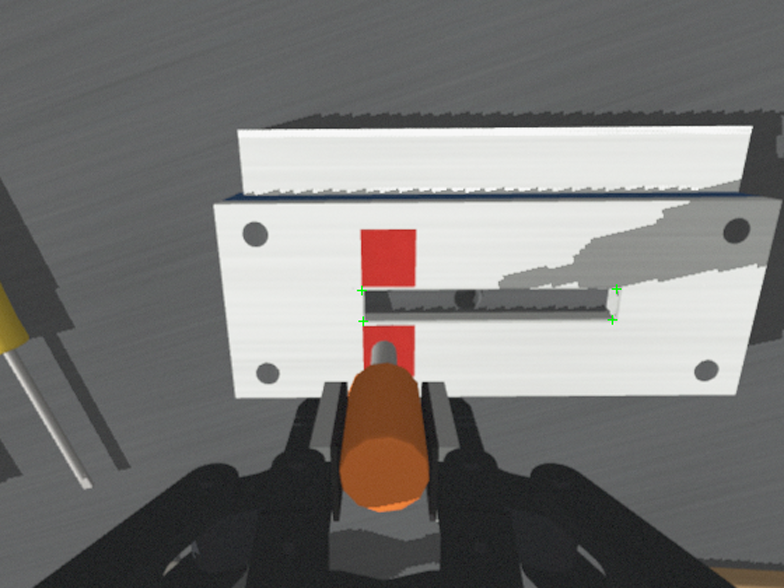

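The picture shows the slot corners matching the prediction. The hole is at (333.6,213) and the pin hangs straight, with its tip near (274,244).

```bash
python3 - <<'E'
from h import *
W=cam('wrist');s=state();p=np.array(s['eef_pos']);a=np.radians(73.2)
y=np.array([np.cos(a),np.sin(a),0]);x=np.array([y[1],-y[0],0]);c=np.array([.5315,.1528,.034])
h=atz(W,(333.6,213.2),.034);print('hole jig',(h-c)@x,(h-c)@y,h)
tip=p-[0,0,.045]
print('tip proj',proj(W,tip),'knobtop',proj(W,tip+[0,0,.078]))
print([proj(W,tip+[d*x[0],d*x[1],0]) for d in(-.005,.005)],'tip meas at z',((atz(W,(274.3,246.5),tip[2])-tip)@x,(atz(W,(274.3,246.5),tip[2])-tip)@y))
go([.5170,.1049,.1],73.2)
im=cv2.imread('pics/w2.png')[190:290,220:340];cv2.imwrite('pics/w2c.png',cv2.resize(im,None,fx=5,fy=5,interpolation=cv2.INTER_CUBIC))
E
```

```text
hole jig 0.0007751355162606891 -0.00833177991708597 [0.5298339  0.14459979 0.034     ]
tip proj [274.45665012 248.69978088] knobtop [274.6629707  337.32950806]
[array([274.42675856, 240.47607553]), array([274.48607294, 256.79452911])] tip meas at z (np.float64(-0.0013455566833061056), np.float64(-8.333046580274169e-05))
t 5.4 pos [0.5177 0.1037 0.1406] ytyaw 72.97 F [ 0.55  0.1  -0.04] w 0.0228
shift [0.0021 0.0019 0.0812] turn [-0.0001  0.0004 -0.0052]
```

View pics/w2c.png

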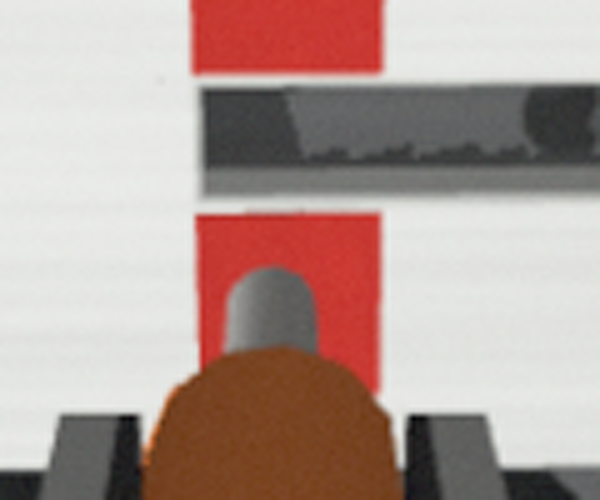

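Request:
send_rows(increments=[[[0.002, 0.002, 0.03], [0, 0, -0.005], 0], [[0.002, 0.002, 0.06], [0, 0, -0.005], 0], [[0.002, 0.002, 0.08], [0, 0, -0.005], 0], [[0.002, 0.002, 0.09], [0, 0, -0.005], 0], [[0.002, 0.002, 0.096], [0, 0, -0.005], 0], [[0.002, 0.002, 0.102], [0, 0, -0.005], 0], [[0.002, 0.002, 0.106], [0, 0, -0.005], 0], [[0.002, 0.002, 0.11], [0, 0, -0.005], 0], [[0.002, 0.002, 0.11], [0, 0, -0.005], 0], [[0.002, 0.002, 0.11], [0, 0, -0.005], 0]])

```text
time_s: 6.4
eef_pos: [0.5169, 0.1061, 0.0855]
tcp_rot: [0.0, 0.145, 0.989, 0.0]
contact_force: [-0.4, 0.1, -1.1]
width: 0.0227
finger_force: 39.6
```

```bash
python3 - <<'E'
from h import *
go([.517,.1049,.08],73.2)
E
```

```text
t 6.4 pos [0.5169 0.1061 0.0855] ytyaw 73.33 F [-0.38  0.13 -1.1 ] w 0.0227
shift [-0.0009 -0.0023  0.0109] turn [0.0001 0.0003 0.0029]
```

Request:
send_rows(increments=[[[0, -0.001, 0.003], [0, 0, 0], 0], [[0, -0.001, 0.006], [0, 0, 0], 0], [[0, -0.001, 0.009], [0, 0, 0], 0], [[0, -0.001, 0.009], [0, 0, 0], 0]])

```text
time_s: 6.8
eef_pos: [0.5165, 0.1055, 0.0805]
tcp_rot: [-0.0, 0.145, 0.989, -0.0]
contact_force: [-0.5, 0.3, -1.0]
width: 0.0232
finger_force: 39.6
```

Request:
send_rows(increments=[[[0, 0, 0.002], [0, 0, 0], 0], [[0, 0, 0.003], [0, 0, 0], 0], [[0, 0, 0.003], [0, 0, 0], 0]])

```text
time_s: 7.1
eef_pos: [0.5166, 0.1056, 0.0792]
tcp_rot: [-0.0, 0.145, 0.989, -0.0]
contact_force: [-0.8, -0.2, -0.5]
width: 0.0228
finger_force: 39.6
```

Request:
send_rows(increments=[[[0, 0, 0.001], [0, 0, 0], 0], [[0, 0, 0.002], [0, 0, 0], 0], [[0, 0, 0.002], [0, 0, 0], 0]])

```text
time_s: 7.4
eef_pos: [0.5168, 0.1056, 0.0787]
tcp_rot: [0.0, 0.145, 0.989, 0.0]
contact_force: [-1.3, -0.3, 4.2]
width: 0.0226
finger_force: 40.1
```

Request:
send_rows(increments=[[[0, 0, 0.001], [0, 0, 0], 0], [[0, 0, 0.002], [0, 0, 0], 0], [[0, 0, 0.002], [0, 0, 0], 0]])

```text
time_s: 7.7
eef_pos: [0.517, 0.1056, 0.0786]
tcp_rot: [0.001, 0.145, 0.989, 0.0]
contact_force: [-2.4, -0.9, 9.6]
width: 0.0229
finger_force: 40.9
```

Request:
send_rows(increments=[[[0, 0.003, -0.001], [0, 0, 0], 0], [[0, 0.008, -0.001], [0, 0, 0], 0], [[0, 0.013, -0.001], [0, 0, 0], 0], [[0, 0.018, -0.001], [0, 0, 0], 0], [[0, 0.023, -0.001], [0, 0, 0], 0], [[0, 0.028, -0.001], [0, 0, 0], 0], [[0, 0.033, -0.001], [0, 0, 0], 0], [[0, 0.038, -0.001], [0, 0, 0], 0], [[0, 0.043, -0.001], [0, 0, 0], 0], [[0, 0.048, -0.001], [0, 0, 0], 0], [[0, 0.053, -0.001], [0, 0, 0], 0], [[0, 0.053, -0.001], [0, 0, 0], 0]])

```text
time_s: 8.9
eef_pos: [0.5248, 0.1308, 0.0787]
tcp_rot: [0.001, 0.145, 0.989, -0.0]
contact_force: [-0.5, -2.1, 6.5]
width: 0.0227
finger_force: 40.6
```

```bash
cat >> h.py <<'E'
def jig():
    s=state();a=np.radians(73.2);d=np.array(s['eef_pos'])-[.5315,.1528,0];y=np.array([np.cos(a),np.sin(a),0]);x=np.array([y[1],-y[0],0])
    F=np.array(s['contact_force']);print('t',s['time_s'],'jig xy',d@x,d@y,'z',d[2],'F xyz jig',F@x,F@y,F[2])
E
python3 -c "
from h import *
jig();go([.5298,.1446,.079],73.2)"
```

```text
t 8.9 jig xy -5.912242784114547e-05 -0.022994647721138205 z 0.07866834930157239 F xyz jig 0.16258517209425505 -2.1502862500815603 6.498117969504841
t 8.9 pos [0.5248 0.1308 0.0787] ytyaw 73.32 F [-0.47 -2.11  6.5 ] w 0.0227
shift [-0.0017  0.0293 -0.0007] turn [-0.0002  0.0021  0.0026]
```

Request:
send_rows(increments=[[[0, 0.004, 0], [0, 0, 0], 0], [[0, 0.008, 0], [0, 0, 0], 0], [[0, 0.012, 0], [0, 0, 0], 0], [[0, 0.016, 0], [0, 0, 0], 0], [[0, 0.018, 0], [0, 0, 0], 0], [[0, 0.02, 0], [0, 0, 0], 0]])

```text
time_s: 9.5
eef_pos: [0.5276, 0.1401, 0.0786]
tcp_rot: [0.001, 0.145, 0.989, -0.0]
contact_force: [-1.1, -3.3, 7.1]
width: 0.0235
finger_force: 40.6
```

Request:
send_rows(increments=[[[0, 0.001, 0], [0, 0, 0], 0], [[0, 0.002, 0], [0, 0, 0], 0], [[0, 0.002, 0], [0, 0, 0], 0]])

```text
time_s: 9.8
eef_pos: [0.5278, 0.1412, 0.0784]
tcp_rot: [0.001, 0.145, 0.989, -0.0]
contact_force: [-0.5, -2.3, 6.2]
width: 0.0225
finger_force: 40.5
```

Request:
send_rows(increments=[[[0, 0.001, 0], [0, 0, 0], 0], [[0, 0.002, 0], [0, 0, 0], 0], [[0, 0.002, 0], [0, 0, 0], 0]])

```text
time_s: 10.1
eef_pos: [0.5281, 0.1422, 0.0783]
tcp_rot: [0.001, 0.145, 0.989, -0.0]
contact_force: [-0.7, -1.9, 5.3]
width: 0.023
finger_force: 40.4
```

```bash
python3 -c "
from h import *
jig()"
```

```text
t 10.1 jig xy -0.00023835235757681307 -0.01114184308897617 z 0.07833852851211946 F xyz jig -0.14976454226585756 -2.0730691599651117 5.292896888083256
```

Force is starting to ease, so the chamfer is probably reaching the hole's edge. I'll continue in 0.5–1 mm steps.

Request:
send_rows(increments=[[[0, 0.001, 0], [0, 0, 0], 0], [[0, 0.001, 0], [0, 0, 0], 0]])

```text
time_s: 10.3
eef_pos: [0.5281, 0.143, 0.078]
tcp_rot: [0.0, 0.145, 0.989, 0.0]
contact_force: [1.2, -0.7, 3.8]
width: 0.023
finger_force: 40.1
```

Request:
send_rows(increments=[[[0, 0.001, 0], [0, 0, 0], 0], [[0, 0.001, 0], [0, 0, 0], 0]])

```text
time_s: 10.5
eef_pos: [0.5277, 0.1436, 0.0773]
tcp_rot: [-0.0, 0.145, 0.989, 0.0]
contact_force: [0.1, -0.8, -0.1]
width: 0.0228
finger_force: 39.7
```

Request:
send_rows(increments=[[[0, 0.001, 0], [0, 0, 0], 0], [[0, 0.001, 0], [0, 0, 0], 0]])

```text
time_s: 10.7
eef_pos: [0.5279, 0.144, 0.0774]
tcp_rot: [-0.0, 0.145, 0.989, -0.0]
contact_force: [-0.2, -0.0, -0.5]
width: 0.0231
finger_force: 39.7
```

Request:
send_rows(increments=[[[0, 0.001, 0], [0, 0, 0], 0], [[0, 0.001, 0], [0, 0, 0], 0]])

```text
time_s: 10.9
eef_pos: [0.5282, 0.1445, 0.0777]
tcp_rot: [-0.0, 0.145, 0.989, -0.0]
contact_force: [-0.4, 0.6, -0.4]
width: 0.0228
finger_force: 39.7
```

```bash
python3 -c "
from h import *
jig()"
```

```text
t 10.9 jig xy -0.0007423821984995523 -0.008927692809512765 z 0.07765667260910097 F xyz jig -0.5796852366813185 0.41893345230692863 -0.4066018772391443
```

Request:
send_rows(increments=[[[0, 0, 0.002], [0, 0, 0], 0], [[0, 0, 0.004], [0, 0, 0], 0], [[0, 0, 0.006], [0, 0, 0], 0], [[0, 0, 0.006], [0, 0, 0], 0]])

```text
time_s: 11.3
eef_pos: [0.5282, 0.1443, 0.0746]
tcp_rot: [-0.0, 0.145, 0.989, -0.0]
contact_force: [0.3, 0.1, -0.4]
width: 0.0228
finger_force: 39.7
```

```bash
python3 -c "
from h import *
jig()"
```

```text
t 11.3 jig xy -0.0007475124192885397 -0.009061102100762131 z 0.07457150296444015 F xyz jig 0.2808133622236139 0.23996405811774252 -0.3733939848624996
```

Free entry. Going down a further 14 mm in steps of up to 2 mm.

Request:
send_rows(increments=[[[0, 0, 0.004], [0, 0, 0], 0], [[0, 0, 0.008], [0, 0, 0], 0], [[0, 0, 0.012], [0, 0, 0], 0], [[0, 0, 0.012], [0, 0, 0], 0]])

```text
time_s: 11.7
eef_pos: [0.5281, 0.1443, 0.0684]
tcp_rot: [-0.0, 0.145, 0.989, -0.0]
contact_force: [0.3, -0.2, -0.0]
width: 0.0229
finger_force: 39.7
```

Request:
send_rows(increments=[[[0, 0, 0.004], [0, 0, 0], 0], [[0, 0, 0.008], [0, 0, 0], 0], [[0, 0, 0.012], [0, 0, 0], 0], [[0, 0, 0.016], [0, 0, 0], 0], [[0, 0, 0.016], [0, 0, 0], 0]])

```text
time_s: 12.2
eef_pos: [0.5281, 0.1443, 0.0604]
tcp_rot: [-0.0, 0.145, 0.989, -0.0]
contact_force: [-0.5, -0.0, -0.6]
width: 0.0231
finger_force: 39.7
```

```bash
python3 -c "
from h import *
jig()"
```

```text
t 12.2 jig xy -0.0008237446148362935 -0.00908828335340314 z 0.060403641612158845 F xyz jig -0.4831871186033624 -0.1571410797410773 -0.5611748591914365
```

Request:
send_rows(increments=[[[0, 0, 0.002], [0, 0, 0], 0], [[0, 0, 0.004], [0, 0, 0], 0], [[0, 0, 0.006], [0, 0, 0], 0], [[0, 0, 0.006], [0, 0, 0], 0]])

```text
time_s: 12.6
eef_pos: [0.5282, 0.1444, 0.0577]
tcp_rot: [-0.0, 0.145, 0.989, -0.0]
contact_force: [0.1, -0.7, -0.3]
width: 0.0228
finger_force: 39.7
```

Request:
send_rows(increments=[[[0, 0, 0.001], [0, 0, 0], 0], [[0, 0, 0.002], [0, 0, 0], 0], [[0, 0, 0.002], [0, 0, 0], 0]])

```text
time_s: 12.9
eef_pos: [0.5283, 0.1444, 0.0568]
tcp_rot: [0.0, 0.145, 0.989, 0.0]
contact_force: [0.5, 0.1, -0.9]
width: 0.0228
finger_force: 39.8
```

```bash
python3 -c "
from h import *
jig()"
```

```text
t 12.9 jig xy -0.0006372961290013322 -0.008977846253629154 z 0.05681118757417109 F xyz jig 0.44983740552670076 0.28712714469912637 -0.9180194654635206
```

Request:
send_rows(increments=[[[0, 0, 0.001], [0, 0, 0], 0], [[0, 0, 0.002], [0, 0, 0], 0], [[0, 0, 0.002], [0, 0, 0], 0]])

```text
time_s: 13.2
eef_pos: [0.5284, 0.1444, 0.0567]
tcp_rot: [0.0, 0.145, 0.989, 0.0]
contact_force: [-2.1, -1.6, 6.2]
width: 0.023
finger_force: 40.5
```

Request:
send_rows(increments=[[[0, 0, 0.001], [0, 0, 0], 0], [[0, 0, 0.001], [0, 0, 0], 0]])

```text
time_s: 13.4
eef_pos: [0.5284, 0.1444, 0.0567]
tcp_rot: [0.001, 0.145, 0.989, 0.0]
contact_force: [-4.3, -1.3, 10.5]
width: 0.023
finger_force: 40.9
```

Seated: it has gone down 22 mm from the floor contact, with about 10 N. I'll relieve the press, open and retreat.

Request:
send_rows(increments=[[[0, 0, -0.002], [0, 0, 0], 0], [[0, 0, -0.002], [0, 0, 0], 1], [[0, 0, -0.002], [0, 0, 0], 1], [[0, 0, -0.002], [0, 0, 0], 1], [[0, 0, -0.002], [0, 0, 0], 1], [[0, 0, -0.002], [0, 0, 0], 1], [[0, 0, -0.002], [0, 0, 0], 1], [[0, 0, -0.002], [0, 0, 0], 1], [[0, 0, -0.002], [0, 0, 0], 1], [[0, 0, -0.002], [0, 0, 0], 1]])

```text
time_s: 14.4
eef_pos: [0.5283, 0.1444, 0.0563]
tcp_rot: [0.0, 0.145, 0.989, 0.0]
contact_force: [-0.2, 0.1, 0.8]
width: 0.0854
finger_force: 0.0
```

Request:
send_rows(increments=[[[0, 0, -0.03], [0, 0, 0], 1], [[0, 0, -0.08], [0, 0, 0], 1], [[0, 0, -0.14], [0, 0, 0], 1], [[0, 0, -0.2], [0, 0, 0], 1], [[0, 0, -0.24], [0, 0, 0], 1], [[0, 0, -0.24], [0, 0, 0], 1], [[0, 0, -0.24], [0, 0, 0], 1]])

```text
time_s: 15.1
eef_pos: [0.5285, 0.1444, 0.1771]
tcp_rot: [0.001, 0.145, 0.989, 0.0]
contact_force: [0.0, 0.1, -0.6]
width: 0.0854
finger_force: 0.0
```

```bash
python3 - <<'E'
from h import *
jig();a=snap('wrist','w3.png');b=snap('scene','s3.png')
cv2.imwrite('pics/e.png',np.hstack([cv2.resize(a,(400,300)),cv2.resize(b[110:290,260:500],(400,300),interpolation=cv2.INTER_CUBIC)])[:,:,::-1])
E
```

```text
t 15.1 jig xy -0.00044204808720061566 -0.008883384111507927 z 0.17707485314526467 F xyz jig -0.03049509260693836 0.12818347881951442 -0.5624931921973652
```

View pics/e.png

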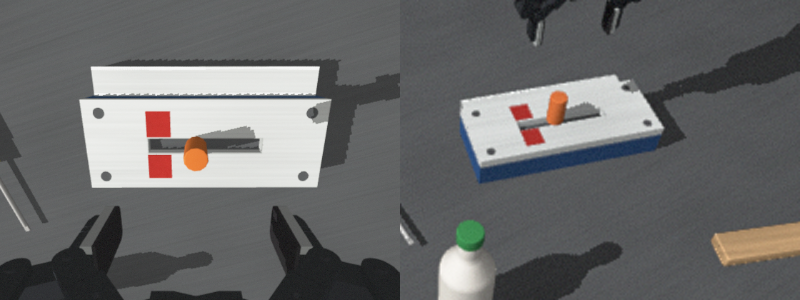

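The picture shows the knob standing on the jig, fingers clear, with its top at wrist pixel about (274,224) and scene pixel about (355,168). I'll check its height before handing in.

```bash
python3 - <<'E'
from h import *
W,S=cam('wrist'),cam('scene')
print(tri([W,S],[(274.4,223.5),(355,167.5)]))
c=[.5283,.1444]
for z in(.09,.046): print(z,proj(W,c+[z]),proj(S,c+[z]))
print(finish_job())
E
```

```text
(array([0.52789358, 0.14420311, 0.08895436]), [np.float64(7.902356191528285e-05), np.float64(7.902356191504781e-05)])
0.09 [274.74840801 224.46129327] [355.29120763 167.23368084]
0.046 [274.68607155 204.97649514] [352.40239423 181.24767365]
the job is handed in; nothing more can be done
None
```

The orange pin is fully home in the blind hole, its knob flush on the jig's top (measured top at 89 mm, 90 mm expected), released with the arm clear; I handed the job in at about 15 s, and the system returned no verdict.

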